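# Open the folding chessboard

### The arm

A 7-joint arm with a two-finger parallel gripper is mounted at the origin on the work surface. World frame = base frame: x ahead of the robot, y to its left, z up, the work surface at z = 0. Lengths are in m, angles in rad, forces in N, time in s.
With the tool pointing down it reaches from about 0.35 to 0.9 m from the base axis. Payload 8.1 kg.
Tool frame: the origin (TCP) lies on the centre line of the jaws, within the pads' length; the fingertips stand arm.tips_ahead ahead of it and the grasp point (between the pads) lies 8 mm behind it (arm.tips_ahead is the distance from the TCP to the fingertips, in m); z points along the fingers, y is the direction in which the jaws open and shut (so a half turn about z gives the same grasp; the last joint's range is limited). The gripper opens to 92 mm and grips with 3 to 60 N. Pads are 19 mm wide; open, the fingers measure 130 mm over their backs; the gripper's body (75 mm by 190 mm) begins 47 mm behind the grasp point.
Start: joints at [1.007, 0.434, 0.025, 1.573, -0.012, 1.134, -0.075], TCP at [0.278, -0.56, 0.216] pointing down, gripper open.
Joint ranges: [-2.62, 2.62], [-0.44, 2.09], [-1.27, 1.32], [0.08, 2.57], [-1.32, 4.46], [0.12, 2], [-2.74, 2.74]. Speed limits (rad/s): [2.22, 2.22, 3.01, 3.01, 3.14, 3.14, 3.14].

### API

Orientations are given as a rotation vector (axis times angle).
In Python, from cell import arm gives the robot as it stands. The module is installed in compiled form; this text tells all that it offers.
- The arm moves only by the tool jog_arm, never from a script. Its argument "moves" is a list of rows, each an object with "twist": the turn, a rotation vector about the tool's x, y, z in units of 10 degrees (1.0 is 10 degrees), a list of three; "xyz": the shift along the tool's x, y, z in units of 60 mm (1.0 is 60 mm), a list of three; "grip": the closure, from -1 (fully open) to 1 (shut). A call has 1 to 5 rows; each row is the pose to reach, as a shift and turn from the pose commanded when the call began, along the tool's axes at that moment; what a row does not reach only later rows make up. A row lasts 1/8 s, in which the tool goes at most 62.5 mm and 10.7 degrees, less where a joint would pass 70% of its speed; a pose out of reach is approached as far as the arm can. A call with a gripper value outside its range is refused whole. The fingers move at their own pace and stop on an object; "force" is the grip in N (left out, the last holds). Time passes only in rows, so rows that repeat a pose let the fingers close. It gives the time, the measured TCP pose, the force and the opening at its end, in the units of the state.
- arm.observe(): the state, without advancing time (a new reading comes with each control period).
- arm.get_image(name): name is "side" or "top"; returns the picture (384x512x3 uint8, blue, green, red); there is no depth.
- arm.camera_params(name): a dict with "mtx" (3x3 intrinsics, pixels), "k1" (the pictures are not rectified: a ray, as slopes to the right and down, at radius r is drawn at 1 + k1 r^2 times it, then the intrinsics apply), "T" (4x4, takes a point from camera to world coordinates). Camera axes: x right, y down, z forward; pixel columns grow to the right and rows downward; lengths in m; the calibration is good to about 2 mm. A picture is of the moment at which its call begins. camera_params takes no time and is no camera call.
- arm.sign_off(): hands the job in, once; it reports no verdict.
The state is a dict: "clock": time; "joints": joint angles; "dq": joint speeds; "joint_efforts": joint torques, N m; "position": TCP position; "ee_rot": TCP orientation; "force": force on the tool from outside, world axes, zero at the start; "ft_torque": the same for the moment, N m; "width": opening from 0.0 (shut) to 1.0 (fully open).
Only numpy, scipy, OpenCV 4.12 (cv2) and the standard library are available. Lean on these libraries where they do the work, as an engineer would, in place of code of your own. Each camera call takes 0.05 s, during which the arm holds its last target. There are 200 camera calls.

### The job

The folding chessboard has been left half shut, and the coaster is lying where its other half has to go. Push the coaster out of the way with the fingertips, keeping it flat on the table, and flip the board's raised leaf gently over its spine and press it down until it lies flat on the other side. Only touch and push, without pinching the leaf or lifting the coaster, do not press hard or let the leaf slam, and leave the chessmen, tin and tea glass where they stand.

Things in the scene. Friction and masses are not known exactly. Their poses are not given: they have to be found in the camera images.
- board: Lower half of a folding wooden chessboard with 30 mm squares, fixed on the table on thin pads. Origin on the table surface under the middle of the spine; x runs along the spine, z is up. The half covers x = -124 to 124 mm, y = -122 to -2 mm and its playing face is 12 mm above the table. The open leaf will cover x = -124 to 124 mm, y = 2 to 122 mm of this frame, down to the table.
- spine (a point): Hinge axis at the middle of the spine, 12 mm above the table; the axis runs along the board's x.
- leaf (a joint): Angle of the hinged leaf in rad: 0 folded shut on the lower half, pi/2 upright, pi (its stop) lying flat open on the board's +y side. It starts raised between 0.6 and 1.05. The brass hinges are stiff: the leaf stays at any angle where it is left and never falls by itself; moving it takes about 0.5 to 3 N at its free edge, in either direction.
- leaf_edge (a point): Middle of the leaf's free long edge, on its playing face, 122 mm from the hinge axis (the plane of the playing face passes through the hinge axis). The leaf is a chequered wooden board 248 x 120 x 8 mm with a 2 mm green backing on its outside, set back 6 mm from the edges; its playing face looks down towards the lower half at the start and up when open. Fingers touching the playing board and the backing at the same time count as pinching.
- coaster: Loose round ceramic coaster, blue with a thin white ring, 90 mm across, 10 mm thick, about 130 g; origin at the centre of its underside. It starts flat on the table on the board's +y side, centre 90 to 125 mm from the spine and within 35 mm of its middle. The table is free beyond it, on the board's +y side, for the coaster's centre to go to at least 240 mm from the spine.
- knight: Loose maple knight, 24 mm foot, 50 mm tall, origin under its foot; about 165 mm from the spine's middle off one end of the board.
- queen: Loose black plastic queen, 25 mm foot, 66 mm tall, origin under its foot; off the other end of the board.
- tin: Loose round steel tin with a twist cap, 73 mm across, 47 mm tall, origin under its middle; out at the left side of the table.
- tea_glass: Loose tea glass in a brass holder, 68 mm across, 97 mm tall, with a handle reaching 61 mm from its axis, origin under its middle; out at the left side of the table.
There are look-alikes about, which are no part of the job. Of the things that look like the coaster, take the one that is farthest to the robot's left at the start.

How it is judged:
At the end, for the whole second after the job is handed in: The leaf lies open within 0.04 rad of flat (joint above 3.10) and still, and the coaster rests flat on the table (within 3 mm of its surface, tilt under 0.05 rad), clear of the leaf (value of joint leaf above 3.1 rad and velocity of joint leaf below 0.05 rad/s and height (world z) of coaster between -0.003 and 0.003 m and angle between coaster's own z axis and vertical below 0.05 rad and linear speed of coaster below 0.01 m/s); the robot touches nothing.
It fails at once if the coaster is lifted or tipped up (centre more than 10 mm off the table or tilt over 0.25 rad) (height (world z) of coaster above 0.01 m or angle between coaster's own z axis and vertical above 0.25 rad).
It fails at once if the leaf is pinched: fingers on its playing board and its backing at once (contact force between the fingers and leaf_c0 above 0.3 N and contact force between the fingers and leaf_c1 above 0.3 N).
It fails at once if the leaf is slammed (faster than 4 rad/s) (velocity of joint leaf above 4 rad/s or velocity of joint leaf below -4 rad/s).
It fails at once if the leaf is pressed harder than 40 N (contact force between anything else and leaf_c0 above 40 N).
It fails at once if a chessman, the tin or the tea glass is moved more than 20 mm or tipped (distance of any of knight, queen, tin, tea_glass from where it was at the start of the episode above 0.02 m or angle between any of knight, queen, tin, tea_glass's own z axis and vertical above 0.3 rad).
It also fails if it takes over 61 s, if anything falls off the work surface, if the arm or the gripper's body presses on something with over 40 N, if the wrist force passes 120 N, or if a joint passes its speed limit or range.

## Working session

There is one attempt and no reset: what is moved stays moved. The work goes in short steps, Python scripts to look and compute and a tool call to move; the robot and the scene stay as the last step left them, time stands still between calls to the robot, and variables do not carry over. Pictures are saved under pics/ and viewed, about 8 in all and at most 12, crops included, and the job is handed in when it is done.

Besides the shell and the picture viewer there is one more tool, called after "Request:" as name(argument=value, ...), one argument or row to a line, values as JSON. jog_arm: Moves the arm, as the interface text tells. Its arguments: {"type":"object","properties":{"moves":{"type":"array","items":{"type":"object","properties":{"twist":{"type":"array","items":{"type":"number"}},"xyz":{"type":"array","items":{"type":"number"}},"grip":{"type":"number"}}}},"force":{"type":"number"}},"required":["moves"]}

```bash
mkdir -p pics; cat > h.py <<'E'
import numpy as np, cv2
from cell import arm
from scipy.spatial.transform import Rotation as R
def ray(c,u,v):
    p=arm.camera_params(c);K=np.array(p['mtx']);T=np.array(p['T'])
    d=np.array([(u-K[0,2])/K[0,0],(v-K[1,2])/K[1,1]]);s=d.copy()
    for _ in range(30): s=d/(1+p['k1']*(s@s))
    return T[:3,3],T[:3,:3]@np.array([s[0],s[1],1])
def onz(c,u,v,z):
    o,d=ray(c,u,v);return o+d*(z-o[2])/d[2]
def proj(c,P):
    p=arm.camera_params(c);K=np.array(p['mtx']);T=np.array(p['T'])
    q=T[:3,:3].T@(np.array(P)-T[:3,3]);s=q[:2]/q[2];s=s*(1+p['k1']*(s@s))
    return K[0,0]*s[0]+K[0,2],K[1,1]*s[1]+K[1,2]
def two(a,b):
    (o1,d1),(o2,d2)=ray('top',*a),ray('side',*b)
    A=np.stack([d1,-d2],1);t=np.linalg.lstsq(A,o2-o1,rcond=None)[0]
    p,q=o1+d1*t[0],o2+d2*t[1];return (p+q)/2,np.linalg.norm(p-q)
E
python3 - <<'E'
from h import *
np.set_printoptions(precision=4,suppress=True)
a=arm.get_image('top');b=arm.get_image('side')
cv2.imwrite('pics/top0.png',a);cv2.imwrite('pics/side0.png',b)
s=arm.observe();print(s,arm.tips_ahead)
for c in('top','side'):print(arm.camera_params(c))
for c,im in(('top',a),('side',b)):
    h=cv2.cvtColor(im,cv2.COLOR_BGR2HSV);m=cv2.inRange(h,(95,90,40),(130,255,255))
    n,l,st,ce=cv2.connectedComponentsWithStats(m)
    for i in range(1,n):
        if st[i,4]>60:print(c,st[i],ce[i],onz(c,*ce[i],.01))
E
```

```text
{'clock': 0.1, 'joints': array([ 1.0074,  0.4352,  0.025 ,  1.574 , -0.0116,  1.134 , -0.0751]), 'dq': array([ 0.0011, -0.002 , -0.0001, -0.003 ,  0.0013, -0.0014, -0.0014]), 'joint_efforts': array([  0.0031, -66.9127,   0.9877, -31.5145,  -0.0606,   0.0373,
         0.    ]), 'position': array([ 0.2776, -0.5594,  0.2156]), 'ee_rot': array([-3.0573, -0.717 ,  0.0007]), 'force': array([-0.1109, -0.0661, -0.0474]), 'ft_torque': array([-0.0181, -0.0064, -0.0108]), 'width': 1.0003354344482045} 0.011
{'mtx': array([[440.0657,   0.    , 253.6704],
       [  0.    , 440.0657, 186.8083],
       [  0.    ,   0.    ,   1.    ]]), 'k1': -0.07449846973273054, 'T': array([[-0.015 , -0.9878,  0.1551,  0.3436],
       [-0.9998,  0.0163,  0.0073,  0.0924],
       [-0.0097, -0.1549, -0.9879,  1.328 ],
       [ 0.    ,  0.    ,  0.    ,  1.    ]])}
{'mtx': array([[489.8697,   0.    , 255.0213],
       [  0.    , 489.8697, 191.308 ],
       [  0.    ,   0.    ,   1.    ]]), 'k1': -0.1608209545281086, 'T': array([[-0.9078, -0.3126,  0.2797,  0.1913],
       [-0.4192,  0.7005, -0.5775,  0.8073],
       [
[... 172 characters left out ...]
  17 229] [287.     193.6769] [0.5278 0.0016 0.01  ]
top [370 257  17  18 240] [378.15 265.55] [ 0.3081 -0.2635  0.01  ]
side [ 306    0  187   68 7199] [407.6505  25.2   ] [ 0.3618 -0.8957  0.01  ]
side [199 113  29  19 133] [212.8045 125.218 ] [ 0.7632 -0.101   0.01  ]
side [204 114  19  13 189] [212.9418 119.7302] [ 0.7742 -0.1224  0.01  ]
side [365 125  30  22 146] [378.6849 138.8493] [ 0.304  -0.2437  0.01  ]
side [371 128  19  13 199] [379.8593 133.8844] [ 0.3063 -0.2653  0.01  ]
side [258 162  32  25 190] [273.3053 177.2263] [0.5209 0.0138 0.01  ]
side [263 166  22  15 262] [273.4008 173.0229] [0.5266 0.     0.01  ]
side [  0 257  17   8  72] [  6.9028 260.0556] [1.0055 0.5224 0.01  ]
```

View pics/top0.png

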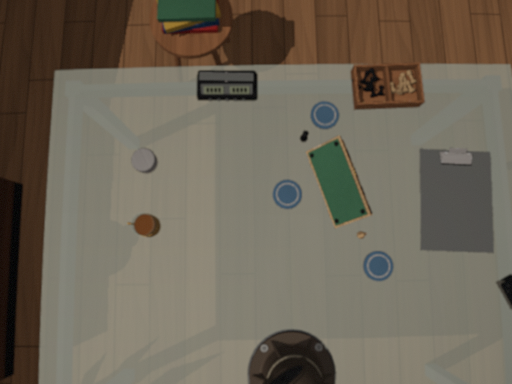

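View pics/side0.png

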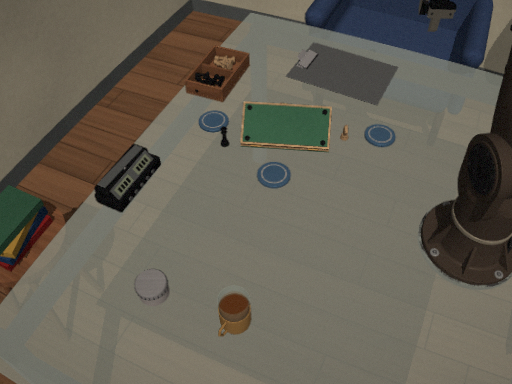

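Top: the leftmost coaster is at px (287,194). The leaf's green back spans (308,152)-(370,212), the queen is at (304,136) and the knight at (361,235). In the side view the coaster is at (273,174) and the leaf at (242-331,103-150). I'll zoom in for the corners.

```bash
python3 - <<'E'
import cv2,numpy as np
a=cv2.imread('pics/top0.png')[120:245,270:390];b=cv2.imread('pics/side0.png')[90:190,230:360]
a=cv2.resize(a,None,fx=4.5,fy=4.5,interpolation=cv2.INTER_CUBIC);b=cv2.resize(b,None,fx=4.5,fy=4.5,interpolation=cv2.INTER_CUBIC)
a=cv2.resize(a,(400,417)); b=cv2.resize(b,(400,308))
o=np.zeros((417,800,3),np.uint8);o[:,:400]=a;o[:308,400:]=b;cv2.imwrite('pics/c1.png',np.clip(o*1.4,0,255).astype(np.uint8))
for n in('top','side'):
    im=cv2.imread(f'pics/{n}0.png');h=cv2.cvtColor(im,cv2.COLOR_BGR2HSV);m=cv2.inRange(h,(60,90,30),(90,255,255))
    k,l,st,ce=cv2.connectedComponentsWithStats(m)
    for i in range(1,k):
        if st[i,4]>500:
            c=cv2.findContours((l==i).astype(np.uint8),0,1)[0][0]
            print(n,st[i],cv2.approxPolyDP(cv2.convexHull(c),4,True)[:,0].tolist())
    # tin,glass,queen,knight rough
E
```

```text
top [ 159    0   57   22 1131] [[214, 0], [215, 20], [159, 19], [159, 0]]
top [ 312  141   54   83 2324] [[335, 141], [365, 212], [337, 223], [312, 160], [313, 152]]
side [ 243  104   86   42 2922] [[246, 104], [322, 109], [328, 113], [326, 145], [243, 140]]
side [   0  185   43   68 1509] [[9, 185], [39, 199], [42, 206], [0, 252], [0, 194]]
```

View pics/c1.png

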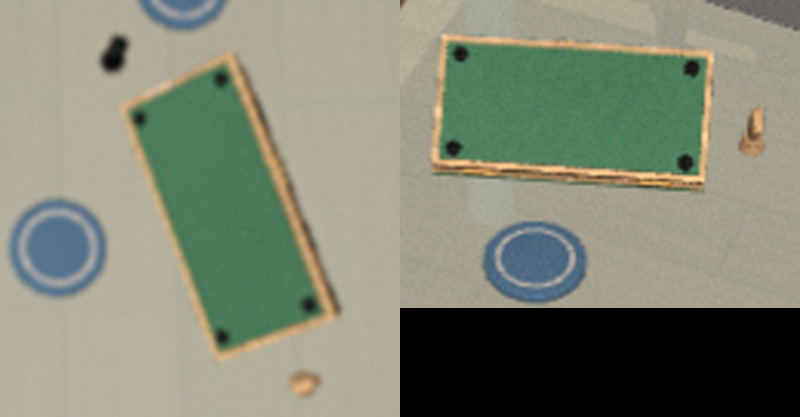

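The crop shows the leaf's outer corners, spine on the coaster side, free edge to the right, knight and queen off the ends. Triangulating these corners.

```bash
python3 - <<'E'
from h import *
np.set_printoptions(precision=4,suppress=True)
T=dict(sq=(122,105),fq=(234,54),fk=(328,316),sk=(219,358));S=dict(sq=(436,161),fq=(444,37),fk=(712,52),sk=(703,178))
P={}
for k in T:
    t=(270+T[k][0]*.3-.35,120+T[k][1]*.3-.35);s=(230+(S[k][0]-400)*.325-.34,90+S[k][1]*.325-.34)
    P[k],e=two(t,s);print(k,P[k],e)
for a,b in('sq','sk'),('fq','fk'),('sq','fq'),('sk','fk'),: 
    a,b=[('sq','sk'),('fq','fk'),('sq','fq'),('sk','fk')][['sq','fq','sq','sk'].index(a) if 0 else 0] if 0 else (a,b)
    print(a,b,np.linalg.norm(P[a]-P[b]))
x=(P['sk']-P['sq'])+(P['fk']-P['fq']);x/=np.linalg.norm(x)
n=((P['fq']-P['sq'])+(P['fk']-P['sk']));n/=np.linalg.norm(n);print('x',x,'dir',n,'ang',np.arcsin(n[2]))
print('coaster',two((287,193.7),(273.4,173.0)))
print('knight,queen foot', onz('side',346,139,0),onz('side',225,145,0), onz('top',361.5,235,.04),onz('top',303,138,.0))
E
```

```text
sq [ 0.6531 -0.0605  0.0219] 0.005498124241179044
fq [ 0.6843 -0.1521  0.0861] 0.0008607898527389265
fk [ 0.4509 -0.2194  0.097 ] 0.0039042095364339897
sk [ 0.423  -0.1387  0.0218] 0.0017209578419287623
sq sk 0.2430809576095576
fq fk 0.24313680951278446
sq fq 0.11617283430813949
sk fk 0.1138185491625135
x [-0.9539 -0.2994  0.0222] dir [ 0.2577 -0.7513  0.6076] ang 0.6530283010911107
coaster (array([0.5268, 0.0015, 0.0118]), np.float64(0.0015075037784633854))
knight,queen foot [ 0.3917 -0.2144 -0.    ] [ 0.698  -0.0509  0.    ] [ 0.3981 -0.211   0.04  ] [ 0.7032 -0.0536  0.    ]
```

```bash
cat >> h.py <<'E'
O=np.array([.539,-.103,0]);Y=.304;B=R.from_euler('z',Y).as_matrix()
G=R.from_matrix(np.stack([B[:,1],B[:,0],-B[:,2]],1))   # tool x=board y, y=board x, z down
def brd(p): return B.T@(np.array(p)-O)
def wld(b): return O+B@np.array(b)
def to(bx,by,ztip):
    s=arm.observe();r=R.from_rotvec(s['ee_rot']);t=wld([bx,by,ztip+arm.tips_ahead])
    print('xyz',np.round(r.inv().apply(t-s['position'])/.06,2),'twist',np.round(np.degrees((r.inv()*G).as_rotvec())/10,2))
def st():
    s=arm.observe();b=brd(s['position']);b[2]-=arm.tips_ahead
    print('t',round(s['clock'],2),'tip(board)',np.round(b*1000,1),'F',np.round(B.T@s['force'],1),'w',round(s['width'],2))
np.set_printoptions(precision=4,suppress=True)
E
python3 - <<'E'
from h import *
print(brd([.5268,.0015,.01]));st();to(.02,.032,.15)
E
```

```text
[0.0196 0.1034 0.01  ]
t 0.1 tip(board) [-386.  -357.3  204.6] F [-0.1 -0.  -0. ] w 1.0
xyz [ 7.7  -5.35  0.92] twist [-0.01 -0.   -8.1 ]
```

Request:
jog_arm(
  moves=[
    {"xyz": [0.8,-0.55,0.0],"twist": [0,0,-0.9],"grip": 0.13},
    {"xyz": [1.6,-1.1,0],"twist": [0,0,-1.8],"grip": 0.13},
    {"xyz": [2.4,-1.65,0],"twist": [0,0,-2.7],"grip": 0.13},
    {"xyz": [3.2,-2.2,0],"twist": [0,0,-3.6],"grip": 0.13},
    {"xyz": [4.0,-2.75,0],"twist": [0,0,-4.4],"grip": 0.13},
  ],
)

```text
clock: 0.72
position: [0.42, -0.3035, 0.2162]
ee_rot: [-2.563, -1.817, 0.0]
force: [0.1, -0.3, -1.2]
width: 0.502
```

```bash
python3 -c "
from h import *
st();to(.02,.032,.15)"
```

```text
t 0.72 tip(board) [-173.6 -155.7  205.2] F [-0.  -0.3 -1.2] w 0.5
xyz [4.44 0.71 0.92] twist [-0.   -0.   -3.67]
```

Request:
jog_arm(
  moves=[
    {"xyz": [0.9,0.15,0.0],"twist": [0,0,-0.7],"grip": 0.13},
    {"xyz": [1.8,0.3,0],"twist": [0,0,-1.5],"grip": 0.13},
    {"xyz": [2.7,0.45,0],"twist": [0,0,-2.2],"grip": 0.13},
    {"xyz": [3.5,0.55,0],"twist": [0,0,-2.9],"grip": 0.13},
    {"xyz": [4.2,0.65,0],"twist": [0,0,-3.5],"grip": 0.13},
  ],
)

```text
clock: 1.35
position: [0.5412, -0.0791, 0.2161]
ee_rot: [-1.898, -2.503, 0.0]
force: [0.5, -0.8, -0.9]
width: 0.437
```

Request:
jog_arm(
  moves=[
    {"xyz": [0,0,0],"twist": [0,0,0],"grip": 0.13},
  ],
)

```text
clock: 1.48
position: [0.5418, -0.0769, 0.2161]
ee_rot: [-1.895, -2.505, -0.003]
force: [-0.3, -0.9, 0.2]
width: 0.436
```

```bash
python3 -c "
from h import *
st();to(.02,.032,.02)"
```

```text
t 1.48 tip(board) [ 10.4  24.1 205.1] F [-0.6 -0.8  0.2] w 0.44
xyz [0.13 0.15 3.09] twist [ 0.   -0.01 -0.16]
```

Request:
jog_arm(
  moves=[
    {"xyz": [0.13,0.15,0.7],"twist": [0,0,-0.16],"grip": 0.13},
    {"xyz": [0.13,0.15,1.4],"twist": [0,0,-0.16],"grip": 0.13},
    {"xyz": [0.13,0.15,2.1],"twist": [0,0,-0.16],"grip": 0.13},
    {"xyz": [0.13,0.15,2.7],"twist": [0,0,-0.16],"grip": 0.13},
    {"xyz": [0.13,0.15,3.05],"twist": [0,0,-0.16],"grip": 0.13},
  ],
)

```text
clock: 2.1
position: [0.5457, -0.0724, 0.0312]
ee_rot: [-1.87, -2.522, 0.004]
force: [0.8, 0.2, -0.2]
width: 0.437
```

Request:
jog_arm(
  moves=[
    {"xyz": [0,0,0],"twist": [0,0,0],"grip": 0.13},
  ],
)

```text
clock: 2.22
position: [0.5456, -0.0721, 0.0317]
ee_rot: [-1.869, -2.522, 0.004]
force: [-0.8, 0.0, 0.5]
width: 0.434
```

```bash
python3 -c "
from h import *
st();to(.02,.032,.004)
a=arm.get_image('top')[120:245,210:390];b=arm.get_image('side')[60:235,200:380]
cv2.imwrite('pics/c2.png',np.hstack([cv2.resize(a,(400,278)),cv2.resize(b,(286,278))]))"
```

```text
t 2.23 tip(board) [15.5 27.5 20.7] F [-0.7  0.2  0.5] w 0.43
xyz [0.08 0.07 0.28] twist [-0.02 -0.01 -0.05]
```

View pics/c2.png

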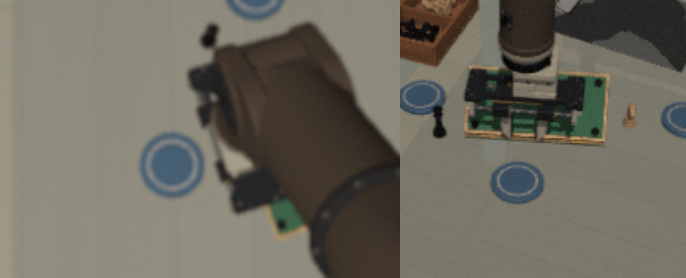

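The fingertips (crop ~(525,125)) stand between the spine and the coaster (517,182), lined up. Lower them and push.

Request:
jog_arm(
  moves=[
    {"xyz": [0.05,0.07,0.15],"twist": [0,0,0],"grip": 0.13},
    {"xyz": [0.05,0.07,0.27],"twist": [0,0,0],"grip": 0.13},
    {"xyz": [0.2,0.07,0.27],"twist": [0,0,0],"grip": 0.13},
    {"xyz": [0.35,0.07,0.27],"twist": [0,0,0],"grip": 0.13},
    {"xyz": [0.5,0.07,0.27],"twist": [0,0,0],"grip": 0.13},
  ],
)

```text
clock: 2.95
position: [0.5425, -0.0402, 0.0174]
ee_rot: [1.868, 2.526, 0.0]
force: [0.0, 0.5, 0.3]
width: 0.437
```

```bash
python3 -c "
from h import *
st();to(.02,.150,.004)"
```

```text
t 2.95 tip(board) [22.2 58.9  6.4] F [0.2 0.5 0.3] w 0.44
xyz [ 1.52 -0.05  0.04] twist [ 0.   -0.   -0.04]
```

Request:
jog_arm(
  moves=[
    {"xyz": [0.17,0,0.02],"twist": [0,0,0],"grip": 0.13},
    {"xyz": [0.34,0,0.02],"twist": [0,0,0],"grip": 0.13},
    {"xyz": [0.51,0,0.02],"twist": [0,0,0],"grip": 0.13},
    {"xyz": [0.68,0,0.02],"twist": [0,0,0],"grip": 0.13},
    {"xyz": [0.85,0,0.02],"twist": [0,0,0],"grip": 0.13},
  ],
)

```text
clock: 3.58
position: [0.5275, 0.0082, 0.0159]
ee_rot: [1.869, 2.525, -0.0]
force: [0.1, 0.5, 1.2]
width: 0.435
```

Request:
jog_arm(
  moves=[
    {"xyz": [0.15,0,0],"twist": [0,0,0],"grip": 0.13},
    {"xyz": [0.3,0,0],"twist": [0,0,0],"grip": 0.13},
    {"xyz": [0.42,0,0],"twist": [0,0,0],"grip": 0.13},
    {"xyz": [0.52,0,0],"twist": [0,0,0],"grip": 0.13},
    {"xyz": [0.6,0,0],"twist": [0,0,0],"grip": 0.13},
  ],
)

```text
clock: 4.2
position: [0.5172, 0.0423, 0.0159]
ee_rot: [1.869, 2.525, -0.0]
force: [-0.5, 0.3, -0.9]
width: 0.436
```

```bash
cat >> h.py <<'E'
def coaster():
    for c in('top','side'):
        im=arm.get_image(c);m=cv2.inRange(cv2.cvtColor(im,cv2.COLOR_BGR2HSV),(95,90,40),(130,255,255))
        n,l,s,ce=cv2.connectedComponentsWithStats(m)
        for i in range(1,n):
            b=brd(onz(c,*ce[i],.01))
            if s[i,4]>100 and abs(b[0])<.08 and 0<b[1]<.3: print(c,'coaster',b,s[i])
E
python3 -c "
from h import *
st();coaster()"
```

```text
t 4.2 tip(board) [ 22.7 145.2   4.9] F [-0.4  0.4 -0.9] w 0.44
side coaster [0.0246 0.1097 0.01  ] [264 170  15  11 141]
```

```bash
python3 -c "
from h import *
a=arm.get_image('top')[120:245,210:390];b=arm.get_image('side')[60:235,200:380]
cv2.imwrite('pics/c3.png',np.hstack([cv2.resize(a,(400,278)),cv2.resize(b,None,fx=2.2,fy=2.2)[:278]]))"
```

```text
(no output)
```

View pics/c3.png

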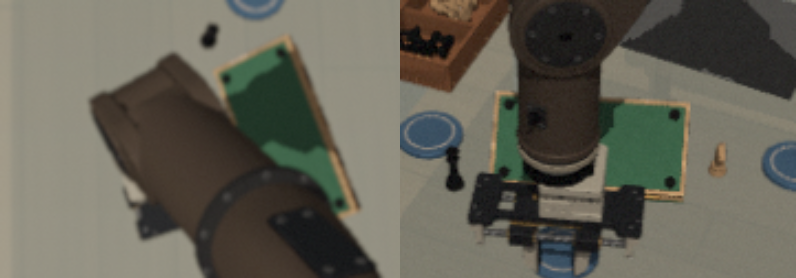

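```bash
python3 -c "
from h import *
p=arm.observe()['position'].copy();print(proj('side',p-[0,0,.011]),proj('side',wld([.02,.2,.01])))
b=arm.get_image('side')[120:260,200:360]
cv2.imwrite('pics/c4.png',cv2.resize(b,None,fx=4,fy=4))"
```

```text
(np.float64(270.28403503762434), np.float64(186.2565418561539)) (np.float64(268.97227242020404), np.float64(201.53184919128492))
```

View pics/c4.png

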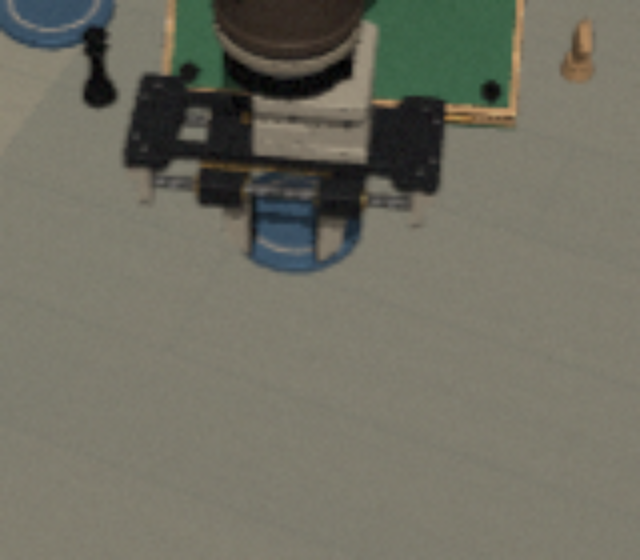

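```bash
python3 -c "
from h import *
st();print(arm.tips_ahead)
b=arm.get_image('side');f=9
c=cv2.resize(b[155:205,235:310],None,fx=f,fy=f,interpolation=cv2.INTER_CUBIC)
p=brd(arm.observe()['position'])
for dx in(-.020,.020):
  for dy in(-.0095,.0095):
    for z,col in((.005,(0,0,255)),(.02,(0,255,255))):
      u,v=proj('side',wld([p[0]+dx,p[1]+dy,z]));cv2.circle(c,(int((u-235+.5)*f),int((v-155+.5)*f)),4,col,-1)
cv2.imwrite('pics/c5.png',c)"
```

```text
t 4.45 tip(board) [ 22.6 144.5   4.9] F [-0.8  0.4  0.5] w 0.43
0.011
```

View pics/c5.png

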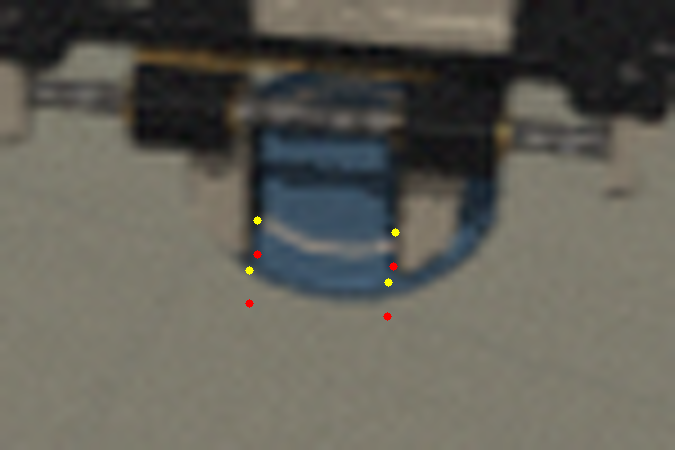

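The picture shows the fingertips (crop ~(250,268) and (395,268)) above the coaster, which has not moved. The tips must be higher than the readout says. I'll go back behind the coaster and feel for the table.

Request:
jog_arm(
  moves=[
    {"xyz": [0,0,-0.4],"grip": 0.13,"twist": [0,0,0]},
    {"xyz": [-0.7,0,-0.4],"grip": 0.13,"twist": [0,0,0]},
    {"xyz": [-1.4,0,-0.4],"grip": 0.13,"twist": [0,0,0]},
    {"xyz": [-1.95,0,-0.4],"grip": 0.13,"twist": [0,0,0]},
    {"xyz": [-1.95,0,-0.2],"grip": 0.13,"twist": [0,0,0]},
  ],
)

```text
clock: 5.12
position: [0.5526, -0.0739, 0.0282]
ee_rot: [1.874, 2.518, -0.0]
force: [0.3, 0.4, -0.3]
width: 0.436
```

Request:
jog_arm(
  moves=[
    {"xyz": [0,0,0.1],"grip": 0.13,"twist": [0,0,0]},
    {"xyz": [0,0,0.16],"grip": 0.13,"twist": [0,0,0]},
    {"xyz": [0,0,0.2],"grip": 0.13,"twist": [0,0,0]},
  ],
)

```text
clock: 5.5
position: [0.5513, -0.0689, 0.0158]
ee_rot: [-1.867, -2.527, -0.0]
force: [-0.1, -0.9, -0.2]
width: 0.435
```

```bash
python3 -c "
from h import *
st();coaster();print(proj('side',wld([.0226,.037,.005])))"
```

```text
t 5.5 tip(board) [21.9 28.9  4.8] F [-0.4 -0.8 -0.2] w 0.44
top coaster [0.0204 0.1031 0.01  ] [279 186  17  17 222]
side coaster [0.0171 0.1171 0.01  ] [258 162  32  25 188]
side coaster [0.0191 0.1019 0.01  ] [263 166  22  15 261]
(np.float64(274.52605494559043), np.float64(156.72181623817102))
```

Request:
jog_arm(
  moves=[
    {"xyz": [0,0,0.03],"grip": 0.13,"twist": [0,0,0]},
    {"xyz": [0,0,0.06],"grip": 0.13,"twist": [0,0,0]},
    {"xyz": [0,0,0.06],"grip": 0.13,"twist": [0,0,0]},
  ],
)

```text
clock: 5.98
position: [0.5514, -0.0699, 0.0122]
ee_rot: [-1.869, -2.525, 0.0]
force: [-0.3, -0.9, -0.5]
width: 0.432
```

Request:
jog_arm(
  moves=[
    {"xyz": [0,0,0.03],"grip": 0.13,"twist": [0,0,0]},
    {"xyz": [0,0,0.06],"grip": 0.13,"twist": [0,0,0]},
    {"xyz": [0,0,0.06],"grip": 0.13,"twist": [0,0,0]},
  ],
)

```text
clock: 6.35
position: [0.5513, -0.0699, 0.0085]
ee_rot: [-1.869, -2.525, 0.0]
force: [0.2, -0.2, -0.4]
width: 0.436
```

Request:
jog_arm(
  moves=[
    {"xyz": [0,0,0.03],"grip": 0.13,"twist": [0,0,0]},
    {"xyz": [0,0,0.06],"grip": 0.13,"twist": [0,0,0]},
    {"xyz": [0,0,0.06],"grip": 0.13,"twist": [0,0,0]},
  ],
)

```text
clock: 6.72
position: [0.5513, -0.0699, 0.0049]
ee_rot: [-1.869, -2.525, 0.0]
force: [0.0, -0.3, 0.2]
width: 0.438
```

Request:
jog_arm(
  moves=[
    {"xyz": [0,0,0.03],"grip": 0.13,"twist": [0,0,0]},
    {"xyz": [0,0,0.06],"grip": 0.13,"twist": [0,0,0]},
    {"xyz": [0,0,0.06],"grip": 0.13,"twist": [0,0,0]},
  ],
)

```text
clock: 7.1
position: [0.5513, -0.0699, 0.0014]
ee_rot: [-1.869, -2.525, 0.0]
force: [0.0, 0.6, 0.5]
width: 0.433
```

Request:
jog_arm(
  moves=[
    {"xyz": [0,0,0.03],"grip": 0.13,"twist": [0,0,0]},
    {"xyz": [0,0,0.05],"grip": 0.13,"twist": [0,0,0]},
    {"xyz": [0,0,0.05],"grip": 0.13,"twist": [0,0,0]},
  ],
)

```text
clock: 7.48
position: [0.5513, -0.0699, -0.0016]
ee_rot: [-1.869, -2.525, 0.0]
force: [1.1, -0.6, 0.2]
width: 0.436
```

```bash
python3 -c "
from h import *
st();print(arm.observe()['joints'])
b=arm.get_image('side');f=8
c=cv2.resize(b[110:180,225:315],None,fx=f,fy=f,interpolation=cv2.INTER_CUBIC)
p=brd(arm.observe()['position'])
for dx in(-.020,.020):
  for dy in(-.0095,.0095):
    for z,col in((.0,(0,0,255)),(.015,(0,255,255))):
      u,v=proj('side',wld([p[0]+dx,p[1]+dy,z]));cv2.circle(c,(int((u-225+.5)*f),int((v-110+.5)*f)),4,col,-1)
cv2.imwrite('pics/c6.png',c)"
```

```text
t 7.47 tip(board) [ 21.7  27.9 -12.6] F [ 0.8 -0.9  0.2] w 0.44
[ 0.2897  0.6282 -0.364   1.926   0.3531  0.6499  0.0019]
```

View pics/c6.png

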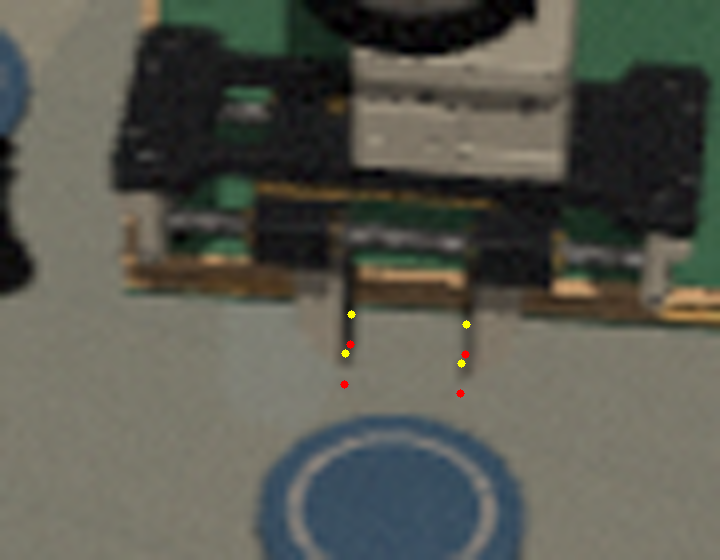

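Fingertip bottoms at crop (350,362) and (468,370), still above the table by roughly 5-10 mm. I'll keep feeling downwards.

Request:
jog_arm(
  moves=[
    {"xyz": [0,0,0.03],"grip": 0.13,"twist": [0,0,0]},
    {"xyz": [0,0,0.06],"grip": 0.13,"twist": [0,0,0]},
    {"xyz": [0,0,0.06],"grip": 0.13,"twist": [0,0,0]},
  ],
)

```text
clock: 7.9
position: [0.5513, -0.0699, -0.0053]
ee_rot: [-1.869, -2.525, 0.0]
force: [0.5, 0.5, 0.2]
width: 0.436
```

Request:
jog_arm(
  moves=[
    {"xyz": [0,0,0.03],"grip": 0.13,"twist": [0,0,0]},
    {"xyz": [0,0,0.05],"grip": 0.13,"twist": [0,0,0]},
    {"xyz": [0,0,0.05],"grip": 0.13,"twist": [0,0,0]},
  ],
)

```text
clock: 8.28
position: [0.5513, -0.0699, -0.0082]
ee_rot: [-1.869, -2.525, 0.0]
force: [-0.5, -0.2, 0.1]
width: 0.434
```

Request:
jog_arm(
  moves=[
    {"xyz": [0,0,0.03],"grip": 0.13,"twist": [0,0,0]},
    {"xyz": [0,0,0.03],"grip": 0.13,"twist": [0,0,0]},
  ],
)

```text
clock: 8.52
position: [0.5515, -0.0699, -0.0099]
ee_rot: [1.869, 2.525, -0.0]
force: [-0.7, -0.3, 0.1]
width: 0.433
```

Request:
jog_arm(
  moves=[
    {"xyz": [0,0,0.03],"grip": 0.13,"twist": [0,0,0]},
    {"xyz": [0,0,0.03],"grip": 0.13,"twist": [0,0,0]},
  ],
)

```text
clock: 8.78
position: [0.5515, -0.0699, -0.0102]
ee_rot: [1.868, 2.525, -0.001]
force: [-7.5, -0.0, 21.2]
width: 0.432
```

Request:
jog_arm(
  moves=[
    {"xyz": [0,0,0.03],"grip": 0.13,"twist": [0,0,0]},
    {"xyz": [0,0,0.03],"grip": 0.13,"twist": [0,0,0]},
  ],
)

```text
clock: 9.02
position: [0.5516, -0.07, -0.0104]
ee_rot: [1.868, 2.524, -0.001]
force: [-12.6, 0.3, 44.2]
width: 0.435
```

The table is felt at TCP z = -10 mm, so the true tip height is TCP z + 10 mm. The reported z or tip length is about 21 mm out, and the pictures agree. I'll correct the helper, lift to about 4 mm and push.

Request:
jog_arm(
  moves=[
    {"xyz": [0,0,-0.12],"grip": 0.13,"twist": [0,0,0]},
    {"xyz": [0.12,0,-0.12],"grip": 0.13,"twist": [0,0,0]},
    {"xyz": [0.24,0,-0.12],"grip": 0.13,"twist": [0,0,0]},
    {"xyz": [0.36,0,-0.12],"grip": 0.13,"twist": [0,0,0]},
    {"xyz": [0.48,0,-0.12],"grip": 0.13,"twist": [0,0,0]},
  ],
)

```text
clock: 9.65
position: [0.5426, -0.0418, -0.0066]
ee_rot: [-1.868, -2.525, 0.001]
force: [-0.0, -0.7, -0.2]
width: 0.433
```

```bash
sed -i 's/arm.tips_ahead/TIP/; s/-=arm.tips_ahead/-=TIP/; s/^def brd/TIP=-.010\ndef brd/' h.py; python3 -c "
from h import *
st();coaster();to(.02,.15,.004)"
```

```text
t 9.65 tip(board) [21.8 57.3  3.4] F [-0.2 -0.6 -0.2] w 0.43
top coaster [0.0222 0.1065 0.01  ] [278 186  17  16 217]
side coaster [0.0188 0.1246 0.01  ] [257 164  32  25 194]
side coaster [0.0203 0.1069 0.01  ] [262 167  22  16 267]
xyz [ 1.53 -0.04 -0.01] twist [-0.   -0.   -0.03]
```

The coaster is now moving. Continue.

Request:
jog_arm(
  moves=[
    {"xyz": [0.15,0,0],"twist": [0,0,0],"grip": 0.13},
    {"xyz": [0.3,0,0],"twist": [0,0,0],"grip": 0.13},
    {"xyz": [0.45,0,0],"twist": [0,0,0],"grip": 0.13},
    {"xyz": [0.6,0,0],"twist": [0,0,0],"grip": 0.13},
    {"xyz": [0.75,0,0],"twist": [0,0,0],"grip": 0.13},
  ],
)

```text
clock: 10.38
position: [0.5296, 0.0014, -0.0063]
ee_rot: [1.868, 2.526, 0.0]
force: [0.6, -0.4, -0.0]
width: 0.435
```

Request:
jog_arm(
  moves=[
    {"xyz": [0.15,0,0],"twist": [0,0,0],"grip": 0.13},
    {"xyz": [0.3,0,0],"twist": [0,0,0],"grip": 0.13},
    {"xyz": [0.45,0,0],"twist": [0,0,0],"grip": 0.13},
    {"xyz": [0.6,0,0],"twist": [0,0,0],"grip": 0.13},
    {"xyz": [0.75,0,0],"twist": [0,0,0],"grip": 0.13},
  ],
)

```text
clock: 11.0
position: [0.5165, 0.0443, -0.0063]
ee_rot: [1.869, 2.525, -0.0]
force: [-0.1, -0.6, 0.4]
width: 0.435
```

```bash
python3 -c "
from h import *
st();coaster()"
```

```text
t 11.0 tip(board) [ 22.6 147.3   3.7] F [-0.3 -0.6  0.4] w 0.43
top coaster [0.0229 0.2    0.01  ] [249 195  16  17 186]
side coaster [0.0194 0.2116 0.01  ] [252 189  34  27 233]
side coaster [0.0214 0.1974 0.01  ] [258 192  22  18 303]
```

Coaster centre is now at about y = 199 mm (near edge at 154 mm, leaf reaches 122). Next: lift, close the fingers, and cross to behind the leaf.

Request:
jog_arm(
  moves=[
    {"xyz": [-0.1,0,-0.8],"twist": [0,0,0],"grip": 0.13},
    {"xyz": [-0.4,0,-1.7],"twist": [0,0,0],"grip": 1},
    {"xyz": [-1.0,-0.1,-2.5],"twist": [0,0,0],"grip": 1},
    {"xyz": [-1.9,-0.25,-2.8],"twist": [0,0,0],"grip": 1},
    {"xyz": [-2.8,-0.35,-2.8],"twist": [0,0,0],"grip": 1},
  ],
)

```text
clock: 11.72
position: [0.547, -0.1249, 0.1641]
ee_rot: [1.866, 2.523, 0.003]
force: [1.3, -0.4, 0.0]
width: 0.043
```

Request:
jog_arm(
  moves=[
    {"xyz": [-0.9,0,0],"twist": [0,0,0],"grip": 1},
    {"xyz": [-1.8,0,0],"twist": [0,0,0],"grip": 1},
    {"xyz": [-2.3,0,0],"twist": [0,0,0],"grip": 1},
    {"xyz": [-2.3,0,0.3],"twist": [0,0,0],"grip": 1},
    {"xyz": [-2.3,0,0.3],"twist": [0,0,0],"grip": 1},
  ],
)

```text
clock: 12.35
position: [0.5846, -0.2538, 0.1418]
ee_rot: [-1.866, -2.523, 0.001]
force: [-0.5, 0.5, -0.3]
width: 0.002
```

```bash
python3 -c "
from h import *
st();coaster();to(0,-.155,.072)"
```

```text
t 12.35 tip(board) [  -1.6 -157.5  151.8] F [-0.3  0.6 -0.3] w 0.0
top coaster [0.0232 0.1982 0.01  ] [249 195  17  17 228]
side coaster [0.0193 0.2118 0.01  ] [252 189  34  27 227]
side coaster [0.0214 0.1974 0.01  ] [258 192  22  18 303]
xyz [0.04 0.01 1.36] twist [-0.   -0.01 -0.03]
```

Request:
jog_arm(
  moves=[
    {"xyz": [0,0,0.6],"twist": [0,0,0],"grip": 1},
    {"xyz": [0,0,1.2],"twist": [0,0,0],"grip": 1},
    {"xyz": [0,0,1.33],"twist": [0,0,0],"grip": 1},
    {"xyz": [0.4,0,1.33],"twist": [0,0,0],"grip": 1},
    {"xyz": [0.6,0,1.33],"twist": [0,0,0],"grip": 1},
  ],
)

```text
clock: 13.08
position: [0.5763, -0.2188, 0.0654]
ee_rot: [1.866, 2.526, 0.002]
force: [0.5, -0.3, 0.4]
width: 0.007
```

```bash
python3 -c "
from h import *
st()
a=arm.get_image('top')[120:245,270:390];b=arm.get_image('side')[70:190,210:360]
cv2.imwrite('pics/c7.png',np.hstack([cv2.resize(a,None,fx=3,fy=3)[:360],cv2.resize(b,None,fx=2.9,fy=3)]))"
```

```text
t 13.07 tip(board) [   0.9 -121.7   75.4] F [ 0.3 -0.5  0.4] w 0.01
```

View pics/c7.png

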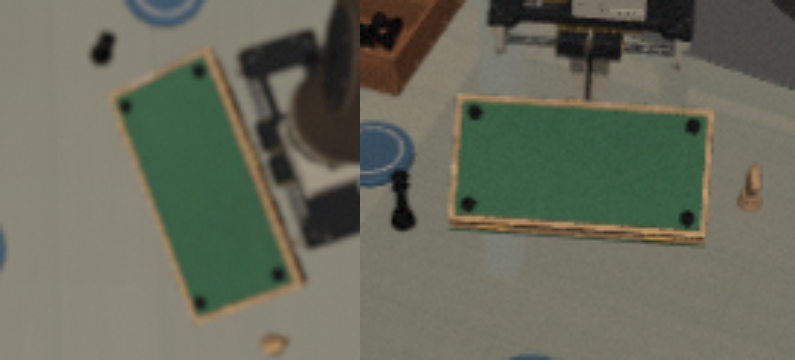

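Fingertips (crop (588,80)) sit behind and below the leaf's free edge, central. Now push up along the arc.

Request:
jog_arm(
  moves=[
    {"xyz": [0.14,0,0.05],"twist": [0,0,0],"grip": 1},
    {"xyz": [0.28,0,0.05],"twist": [0,0,0],"grip": 1},
    {"xyz": [0.42,0,-0.13],"twist": [0,0,0],"grip": 1},
    {"xyz": [0.57,0,-0.27],"twist": [0,0,0],"grip": 1},
  ],
)

```text
clock: 13.68
position: [0.5653, -0.188, 0.081]
ee_rot: [1.869, 2.525, -0.001]
force: [-0.7, -2.7, -1.0]
width: 0.006
```

```bash
cat >> h.py <<'E'
def leaf(save=None):
    im=arm.get_image('side');
    if save:
        a=arm.get_image('top')[120:245,240:390];cv2.imwrite(save,np.hstack([cv2.resize(a,(432,360)),cv2.resize(im[70:190,210:330],(360,360))]))
E
python3 -c "
from h import *
st();leaf('pics/c8.png')"
```

```text
t 13.68 tip(board) [ -0.3 -89.   91. ] F [-1.5 -2.4 -1. ] w 0.01
```

View pics/c8.png

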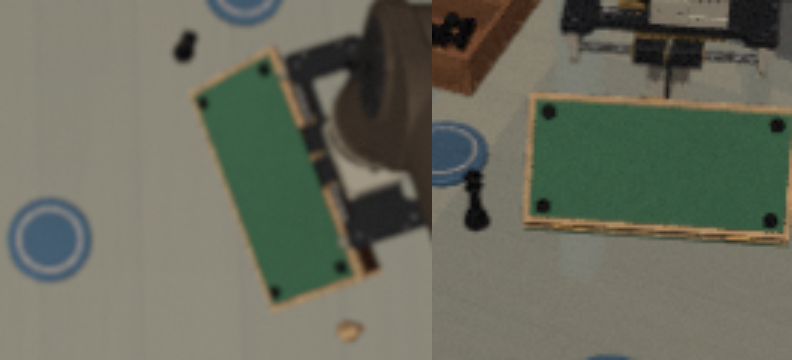

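The leaf follows (narrower green in the top view) with about 2.5 N on the fingers. Continue.

Request:
jog_arm(
  moves=[
    {"xyz": [0.16,0,-0.12],"twist": [0,0,0],"grip": 1},
    {"xyz": [0.33,0,-0.24],"twist": [0,0,0],"grip": 1},
    {"xyz": [0.52,0,-0.32],"twist": [0,0,0],"grip": 1},
    {"xyz": [0.7,0,-0.39],"twist": [0,0,0],"grip": 1},
    {"xyz": [0.9,0,-0.45],"twist": [0,0,0],"grip": 1},
  ],
)

```text
clock: 14.4
position: [0.5492, -0.1353, 0.1073]
ee_rot: [-1.868, -2.525, 0.0]
force: [-0.1, -2.2, -0.1]
width: 0.006
```

```bash
python3 -c "
from h import *
st()"
```

```text
t 14.4 tip(board) [  0.1 -33.9 117.3] F [-0.8 -2.1 -0.1] w 0.01
```

Request:
jog_arm(
  moves=[
    {"xyz": [0.2,0,-0.04],"twist": [0,0,0],"grip": 1},
    {"xyz": [0.4,0,-0.05],"twist": [0,0,0],"grip": 1},
    {"xyz": [0.6,0,-0.04],"twist": [0,0,0],"grip": 1},
    {"xyz": [0.8,0,0],"twist": [0,0,0],"grip": 1},
    {"xyz": [1.0,0,0.05],"twist": [0,0,0],"grip": 1},
  ],
)

```text
clock: 15.02
position: [0.532, -0.078, 0.1039]
ee_rot: [-1.869, -2.525, -0.0]
force: [-0.0, -2.5, 1.5]
width: 0.004
```

```bash
python3 -c "
from h import *
st()"
```

```text
t 15.03 tip(board) [  0.8  25.9 113.9] F [-0.8 -2.3  1.5] w 0.0
```

Request:
jog_arm(
  moves=[
    {"xyz": [0.19,0,0.11],"twist": [0,0,0],"grip": 1},
    {"xyz": [0.38,0,0.22],"twist": [0,0,0],"grip": 1},
    {"xyz": [0.55,0,0.35],"twist": [0,0,0],"grip": 1},
    {"xyz": [0.7,0,0.49],"twist": [0,0,0],"grip": 1},
    {"xyz": [0.84,0,0.65],"twist": [0,0,0],"grip": 1},
  ],
)

```text
clock: 15.65
position: [0.5172, -0.0302, 0.0644]
ee_rot: [-1.869, -2.525, 0.0]
force: [-0.3, -1.3, 0.6]
width: 0.004
```

```bash
python3 -c "
from h import *
st()"
```

```text
t 15.65 tip(board) [ 1.  76.  74.4] F [-0.7 -1.2  0.6] w 0.0
```

Request:
jog_arm(
  moves=[
    {"xyz": [0.07,0,0.18],"twist": [0,0,0],"grip": 1},
    {"xyz": [0.16,0,0.36],"twist": [0,0,0],"grip": 1},
    {"xyz": [0.23,0,0.54],"twist": [0,0,0],"grip": 1},
    {"xyz": [0.28,0,0.7],"twist": [0,0,0],"grip": 1},
    {"xyz": [0.3,0,0.84],"twist": [0,0,0],"grip": 1},
  ],
)

```text
clock: 16.27
position: [0.5121, -0.0134, 0.014]
ee_rot: [-1.869, -2.525, 0.0]
force: [-0.9, -0.0, 1.7]
width: 0.004
```

```bash
python3 -c "
from h import *
st()"
```

```text
t 16.27 tip(board) [ 1.1 93.6 24. ] F [-0.9  0.3  1.7] w 0.0
```

Now the final slow press, in small steps with force checks.

Request:
jog_arm(
  moves=[
    {"xyz": [0.01,0,0.08],"twist": [0,0,0],"grip": 1},
    {"xyz": [0.01,0,0.15],"twist": [0,0,0],"grip": 1},
    {"xyz": [0.01,0,0.15],"twist": [0,0,0],"grip": 1},
  ],
)

```text
clock: 16.65
position: [0.512, -0.013, 0.0056]
ee_rot: [-1.869, -2.525, 0.0]
force: [1.1, 0.4, 0.5]
width: 0.009
```

Request:
jog_arm(
  moves=[
    {"xyz": [0,0,0.03],"twist": [0,0,0],"grip": 1},
    {"xyz": [0,0,0.03],"twist": [0,0,0],"grip": 1},
  ],
)

```text
clock: 16.9
position: [0.5122, -0.013, 0.004]
ee_rot: [1.869, 2.525, 0.0]
force: [-0.4, 0.2, 0.6]
width: 0.003
```

Tip at 14 mm with flat at 12 mm.

Request:
jog_arm(
  moves=[
    {"xyz": [0,0,0.02],"twist": [0,0,0],"grip": 1},
    {"xyz": [0,0,0.02],"twist": [0,0,0],"grip": 1},
  ],
)

```text
clock: 17.15
position: [0.5122, -0.0129, 0.0028]
ee_rot: [1.869, 2.525, 0.0]
force: [0.2, 0.8, -0.6]
width: 0.005
```

Request:
jog_arm(
  moves=[
    {"xyz": [0,0,0.02],"twist": [0,0,0],"grip": 1},
    {"xyz": [0,0,0.02],"twist": [0,0,0],"grip": 1},
  ],
)

```text
clock: 17.4
position: [0.5122, -0.0129, 0.0019]
ee_rot: [1.868, 2.525, 0.0]
force: [-1.0, 0.2, 6.3]
width: 0.004
```

Request:
jog_arm(
  moves=[
    {"xyz": [0,0,0.01],"twist": [0,0,0],"grip": 1},
    {"xyz": [0,0,0.01],"twist": [0,0,0],"grip": 1},
  ],
)

```text
clock: 17.65
position: [0.5122, -0.0129, 0.0018]
ee_rot: [1.868, 2.525, -0.0]
force: [-3.6, -0.4, 14.3]
width: 0.005
```

Request:
jog_arm(
  moves=[
    {"xyz": [0,0,-0.1],"twist": [0,0,0],"grip": 1},
    {"xyz": [0,0,-0.5],"twist": [0,0,0],"grip": 1},
    {"xyz": [-0.5,0,-1.2],"twist": [0,0,0],"grip": 1},
    {"xyz": [-1.3,0,-2.0],"twist": [0,0,0],"grip": 1},
    {"xyz": [-2.2,0,-2.6],"twist": [0,0,0],"grip": 1},
  ],
)

```text
clock: 18.27
position: [0.5493, -0.1336, 0.1547]
ee_rot: [1.866, 2.526, 0.002]
force: [1.9, -0.6, -0.3]
width: 0.001
```

Request:
jog_arm(
  moves=[
    {"xyz": [-1.0,0,0],"twist": [0,0,0],"grip": 1},
    {"xyz": [-2.0,0,0],"twist": [0,0,0],"grip": 1},
    {"xyz": [-3.0,0,0],"twist": [0,0,0],"grip": 1},
    {"xyz": [-3.5,0,0],"twist": [0,0,0],"grip": 1},
    {"xyz": [-3.5,0,0],"twist": [0,0,0],"grip": 1},
  ],
)

```text
clock: 18.9
position: [0.6094, -0.3372, 0.1516]
ee_rot: [-1.874, -2.521, 0.002]
force: [0.5, 0.2, 0.6]
width: 0.005
```

```bash
python3 -c "
from h import *
st();coaster()
a=arm.get_image('top')[80:260,200:400];b=arm.get_image('side')[80:260,180:380]
cv2.imwrite('pics/c9.png',np.hstack([cv2.resize(a,(400,360)),cv2.resize(b,(400,360))]))"
```

```text
t 18.9 tip(board) [  -2.9 -244.6  161.6] F [0.6 0.1 0.6] w 0.01
top coaster [0.0232 0.1982 0.01  ] [249 195  17  17 231]
side coaster [0.0196 0.2116 0.01  ] [252 189  34  27 233]
side coaster [0.0214 0.1974 0.01  ] [258 192  22  18 303]
```

View pics/c9.png

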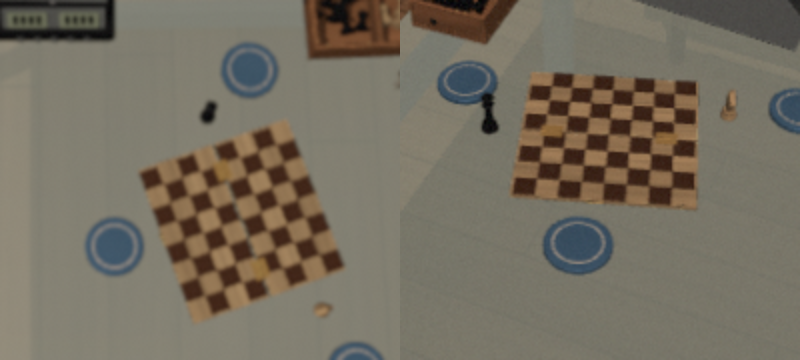

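The board lies fully open and flat. The coaster, at crop (115,246) top and (578,245) side, is clear of it, the queen and knight are upright in place, and the arm is clear. Handing in.

```bash
python3 -c "
from h import *
print(arm.sign_off())"
```

```text
the job is handed in; nothing more can be done
None
```

The board lies open and flat, the coaster is clear of it, and I handed the job in at about 19 s of robot time. The sign-off gives no verdict.

- **Coaster:** I pushed it flat on the table from 103 mm to about 198 mm from the spine. Both cameras agree to about 1 mm. Its near edge is about 153 mm out, and the leaf ends at 122 mm.
- **Leaf:** I swung it over its spine with the closed fingertips on the playing side only, at about 2–3 N. I then pressed it onto its stop, where the force rose sharply at the expected 12 mm height. The highest reading was about 14 N.
- **Final check:** The last picture shows the leaf flat, the queen and knight upright in place, and the arm well clear. I did not look at the tin or tea glass again, but the arm never went near them.

**What disagreed:** The reported tool height with `arm.tips_ahead` put the fingertips about 21 mm too low. My first push therefore passed over the coaster without touching it. I felt for the table with the fingertips, which took up to 44 N on the table itself, and used that height from then on.

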